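# Draw the staining-bridge rod out of its storage tube and lay it on the trough

### The arm

A 6-joint arm with a two-finger parallel gripper is mounted at the origin on the work surface. World frame = base frame: x ahead of the robot, y to its left, z up, the work surface at z = 0. Lengths are in mm, angles in rad, forces in N, time in s.
With the tool pointing down it reaches from about 300 to 750 mm from the base axis. Payload 8.5 kg.
Tool frame: the origin (TCP) lies at the very end of the fingers, on their centre line; the grasp point (between the pads) lies 19 mm behind it; z points along the fingers, y is the direction in which the jaws open and shut (so a half turn about z gives the same grasp; the last joint's range is limited). The gripper opens to 85 mm and grips with 20 to 120 N. Pads are 22 mm wide; open, the fingers measure 114 mm over their backs; the gripper's body (76 mm by 85 mm) begins 54 mm behind the grasp point. The pads swing forward as they close: fully open they stand 13 mm farther back than shut.
Start: joints at [-1.524, 0.381, 1.297, -0, 1.464, -0.215], TCP at [142.346, -531.242, 231.322] pointing down, gripper open.
Joint ranges: [-3.11, 3.11], [-0.89, 2.33], [0.22, 2.48], [-1.42, 4.56], [0.17, 2.85], [-2.88, 2.88]. Speed limits (rad/s): [2.39, 2.39, 3.14, 3.14, 3.14, 3.14].

### API

Orientations are given as [roll, pitch, yaw] about the fixed x, y, z axes, in that order (R = Rz(yaw) Ry(pitch) Rx(roll)).
In Python, from rig import * gives the robot as it stands.
- The arm moves only by the tool jog_arm, never from a script. Its argument "targets" is a list of rows, each a list of 2 entries, a list of its own where there are three numbers: the shift along the tool's x, y, z in m, then the turn about the tool's z in degrees. In form: [[[dx, dy, dz], turn], ...]. A call has 1 to 20 rows; each row shifts and turns the commanded pose from where the row before left it, along the tool's axes as they then stand; what a row does not reach is not made up. A row lasts 1/10 s, in which the tool goes at most 50 mm and 8.59 degrees, less where a joint would pass 70% of its speed; a pose out of reach is approached as far as the arm can. A call is refused whole if a number of a shift passes 0.05 or a number of a turn 8.59, either way. A call with a gripper value outside its range is refused whole. "grip" is the opening, from -1 (shut) to 1 (fully open), set as the call begins (left out, the last holds). The fingers move at their own pace and stop on an object; "grip_force" is the grip in N (left out, the last holds). Time passes only in rows, so rows that do not move let the fingers close. It gives the time, the measured TCP pose, the force and the opening at its end, in the units of the state.
- observe(): the state, without advancing time (a new reading comes with each control period).
- camera(name): name is "side" or "top"; returns a dict with "image" (384x512x3 uint8, red, green, blue), "fov_y" (degrees; the focal length in pixels is half the picture's height over the tangent of half this angle, whatever the lens; pixels are square), "cx", "cy" (the principal point, pixels), "k1" (the pictures are not rectified: a ray, as slopes to the right and down, at radius r is drawn at 1 + k1 r^2 times it, then the intrinsics apply), "T" (4x4, takes a point from camera to world coordinates). Camera axes: x right, y down, z forward; pixel columns grow to the right and rows downward; lengths in mm; the calibration is good to about 2 mm. A picture is of the moment at which its call begins. There is no depth.
- close_job(): hands the job in, once; it reports no verdict.
Trained networks look in a picture, given as the dict that the camera call returned (one of the last four; its "shot" number tells which), for a name from the list of things; names that differ only in an ending like _2 or _b are one class to them, and where a whole thing is asked for, a point or a joint stands for the part that bears it (a point fixed in the world has none). Each returns a list of dicts, best first, with "p" (0 to 1); they miss things now and then, are a little off and sometimes report something else, mostly with a low value. They report only what shows in the picture. A call takes as long as a camera call.
- regions_of(picture, thing): "pixels" (384x512 bool, what is visible of it) and "extent" ([left, top, right, bottom] in pixels, round what is visible of it).
- landmark_of(picture, thing): "pixel" ([row, column] in pixels: a listed point, or the origin of a listed thing).
The state is a dict: "time_s": time; "joint_pos": joint angles; "dq": joint speeds; "joint_efforts": joint torques, N m; "position": TCP position; "orientation": TCP orientation; "contact_force": force on the tool from outside, world axes, zero at the start; "moment": the same for the moment, N m; "opening": opening from 0.0 (shut) to 1.0 (fully open).
Only numpy, scipy, OpenCV 4.12 (cv2) and the standard library are available. Lean on these libraries where they do the work, as an engineer would, in place of code of your own. Each camera call takes 0.05 s, during which the arm holds its last target.

### The job

Draw the plain rod (the one with no ball or paddle on its end) out of its horizontal storage tube and lay it across the white staining trough in the empty pair of notches, roughly centred and parallel to the rod already lying there, then let go of it. Leave the ball-ended rod and the paddle-ended rod in their tubes as they are.

Things in the scene. Friction and masses are not known exactly. Their poses are not given: they have to be found in the camera images.
- bridge_rod: Plain steel rod, diameter 10 mm, length 260 mm, about 0.1 kg. Origin at its middle on the axis; y axis along it (may be rolled about y). Lies level in one of three parallel tubes of a fixed white rack, axis 111 mm above the table. Its -y end sticks 85 to 105 mm out of the tube; it slides out towards its own -y. It balances at its middle. Things below its end are under 35 mm high.
- ball_rod: Bystander rod in another tube: same rod, but with a 20 mm ball on its protruding -y end. Origin at the middle of the rod's axis, y along it. The rack's tubes are open-ended steel, 180 mm long, 23 mm outside and 18 mm inside diameter, 75 mm apart; which tube holds which rod varies.
- paddle_rod: Bystander rod in the third tube: same rod, but with a flat paddle, 24 mm wide, 36 mm long, 5 mm thick, on its protruding -y end (28 mm longer there at most). Origin at the middle of the 260 mm rod's axis, y along it.
- seat (a point): Where the rod's middle goes: midway between the white trough's two empty V notches, at the axis height of a rod lying there (55 mm). y: the rod's lying direction, either way round. Notches at y = +48 and -48 mm on 8 mm rails, 32 mm wide on top, rims 64 mm high; the rod overhangs both sides. A like rod is fixed parallel, 70 mm off to +x. Trough 150 by 120 mm, fixed; its floor is below 10 mm.

How it is judged:
By the outcome, as a careful person would: the job done as asked, in the order asked, and still so for the second after the job is handed in, with the robot touching nothing.
It also fails if it takes over 40 s, if anything falls off the work surface, if the arm or the gripper's body presses on something with over 40 N, if the wrist force passes 120 N, or if a joint passes its speed limit or range.

## Working session

There is one attempt and no reset: what is moved stays moved. The work goes in short steps, Python scripts to look and compute and a tool call to move; the robot and the scene stay as the last step left them, time stands still between calls to the robot, and variables do not carry over. Pictures are saved under pics/ and viewed, and the job is handed in when it is done.

Besides the shell and the picture viewer there is one more tool, called as a command line: name --argument value ..., lists and objects as JSON in quotes. jog_arm: Moves the arm, as the interface text tells. Its arguments: {"type":"object","properties":{"targets":{"type":"array"},"grip":{"type":"number"},"grip_force":{"type":"number"}},"required":["targets"]}

```bash
mkdir -p pics; ls; cat > h.py <<'E'
from rig import *
import numpy as np, cv2
def K(c):
    h=c["image"].shape[0]; f=h/2/np.tan(np.radians(c["fov_y"])/2); return f
def ray(c,row,col):
    f=K(c); d=np.array([(col-c["cx"])/f,(row-c["cy"])/f]); u=d.copy()
    for _ in range(20): u=d/(1+c["k1"]*(u@u))
    T=np.array(c["T"]); v=T[:3,:3]@np.array([u[0],u[1],1]); return T[:3,3],v
def atz(c,row,col,z):
    o,v=ray(c,row,col); return o+v*(z-o[2])/v[2]
def proj(c,p):
    T=np.array(c["T"]); q=T[:3,:3].T@(np.array(p)-T[:3,3]); u=q[:2]/q[2]; u=u*(1+c["k1"]*(u@u)); f=K(c)
    return np.array([u[1]*f+c["cy"],u[0]*f+c["cx"]])
def save(c,n): cv2.imwrite("pics/"+n+".png",cv2.cvtColor(c["image"],cv2.COLOR_RGB2BGR))
E
python3 - <<'E'
from h import *
for n in("top","side"):
    c=camera(n); save(c,n+"0"); print(n,c["fov_y"],c["k1"],np.round(c["T"],2).tolist())
    for t in("bridge_rod","ball_rod","paddle_rod","seat"):
        for l in landmark_of(c,t)[:2]: print(t,l,np.round(atz(c,*l["pixel"],55 if t=="seat" else 111)))
        if t!="seat":
            for l in regions_of(c,t)[:2]: print("  reg",l["p"],l["extent"])
print(observe())
E
```

```text
pics
top 43.24756209101434 -0.20706665082039105 [[0.01, -1.0, 0.08, 471.89], [-1.0, -0.01, -0.01, -17.08], [0.01, -0.08, -1.0, 1024.54], [0.0, 0.0, 0.0, 1.0]]
  reg 0.66 [184.3, 146.2, 241.8, 153.7]
  reg 0.61 [187.3, 179.8, 256.2, 192.3]
  reg 0.15 [186.9, 146.4, 239.2, 154.5]
seat {'pixel': [239.9, 326.8], 'p': 0.82} [ 457. -175.   55.]
side 47.57354808434988 -0.050645151254015884 [[-1.0, -0.06, 0.07, 507.64], [-0.09, 0.74, -0.66, 550.32], [-0.02, -0.67, -0.74, 817.32], [0.0, 0.0, 0.0, 1.0]]
  reg 0.76 [291.6, 224.2, 299.0, 256.3]
  reg 0.48 [218.2, 223.2, 224.5, 262.2]
  reg 0.91 [255.5, 213.4, 267.0, 257.9]
seat {'pixel': [181.3, 307.7], 'p': 0.93} [ 451. -182.   55.]
{'time_s': 0.8, 'joint_pos': array([-1.52428014e+00,  3.80567476e-01,  1.29741518e+00, -2.57042548e-05,
        1.46361779e+00, -2.15318542e-01]), 'dq': array([-0.00065724, -0.00126308,  0.00094766,  0.00156834, -0.00193755,
        0.00011956]), 'joint_efforts': array([ 3.48095200e-03, -4.48288536e+01, -2.31453001e+01,  1.30733815e-05,
        5.01128616e-04, -2.44536977e-06]), 'position': array([ 142.34907554, -531.22557202,  231.33474666]), 'orientation': array([-3.14157958e+00,  2.33013961e-05,  2.61837483e-01]), 'contact_force': array([ 0.36982325, -0.6693993 , -0.40146034]), 'moment': array([0.00568199, 0.0856057 , 0.03880845]), 'opening': 1.0011473117689313}
```

View pics/top0.png

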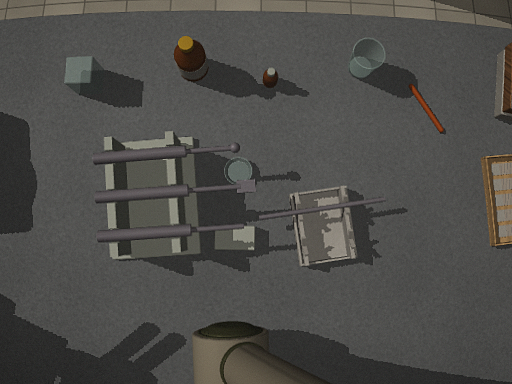

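View pics/side0.png

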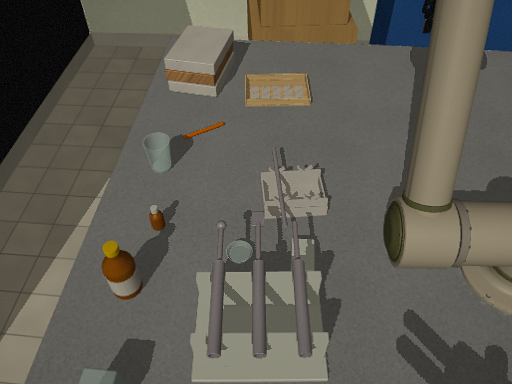

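Top view: the rack is on the left with three tubes. The upper rod has the ball at (147,234), the middle one has the paddle at (186,248), and the lowest (row ~230, cols 190–245) is the plain one. The trough is at about (225,325), with the fixed rod along rows 200–218. I'll zoom in to get exact lines.

```bash
python3 - <<'E'
from h import *
c=camera("top"); im=cv2.cvtColor(c["image"],cv2.COLOR_RGB2BGR)
a=cv2.resize(im[205:255,90:290],None,fx=4,fy=4,interpolation=cv2.INTER_CUBIC)
b=cv2.resize(im[180:270,240:390],None,fx=4,fy=4,interpolation=cv2.INTER_CUBIC)
b=np.clip(b*1.3,0,255).astype(np.uint8)
cv2.imwrite("pics/z1.png",np.clip(a*1.5,0,255).astype(np.uint8)); cv2.imwrite("pics/z2.png",b)
s=camera("side"); im=cv2.cvtColor(s["image"],cv2.COLOR_RGB2BGR)
cv2.imwrite("pics/z3.png",np.clip(1.3*cv2.resize(im[140:370,240:350],None,fx=2.6,fy=2.6,interpolation=cv2.INTER_CUBIC),0,255).astype(np.uint8))
cv2.imwrite("pics/z4.png",np.clip(1.3*cv2.resize(im[140:230,240:350],None,fx=6,fy=6,interpolation=cv2.INTER_CUBIC),0,255).astype(np.uint8))
E
```

```text
(no output)
```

View pics/z1.png

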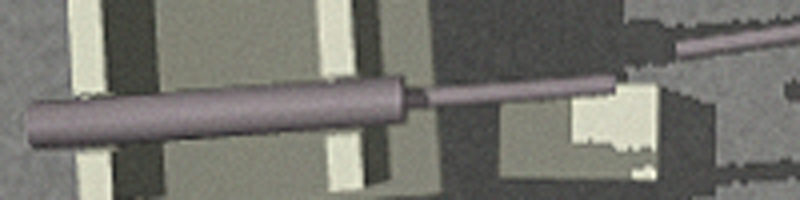

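View pics/z2.png

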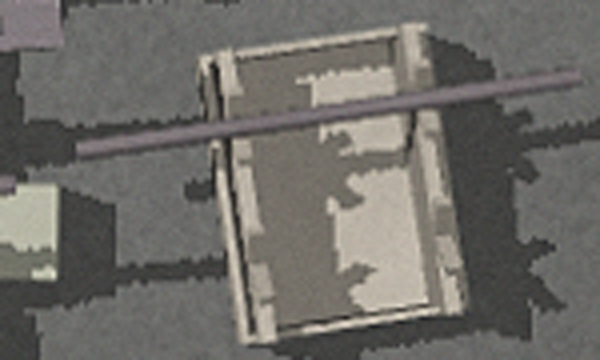

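View pics/z3.png

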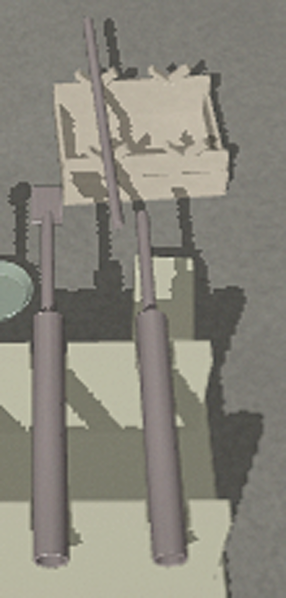

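View pics/z4.png

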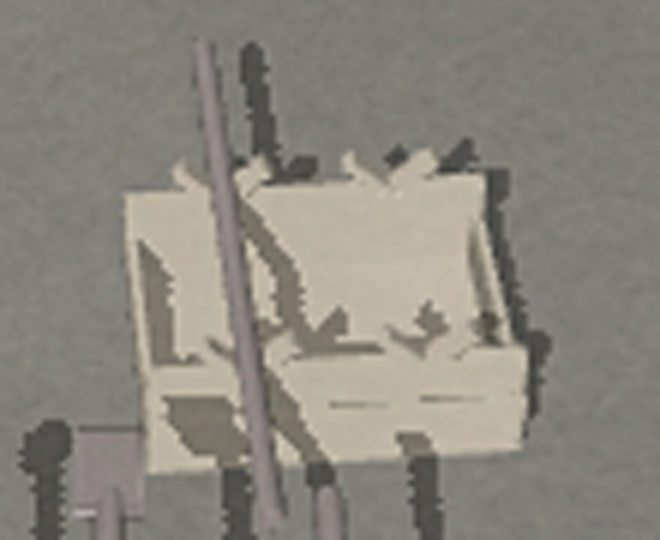

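```bash
python3 - <<'E'
from h import *
c=camera("top"); s=camera("side")
def r(n,P,Q):
    d=P-Q; print(n,np.round(P,1),np.round(Q,1),"len",round(np.linalg.norm(d),1),"ang of dir",round(np.degrees(np.arctan2(d[1],d[0])),2), 'mid',np.round((P+Q)/2,1))
Z=lambda x,y,cx,cy,k:(cy+(y+.5)/k-.5,cx+(x+.5)/k-.5)
T=lambda x,y,z:atz(c,*Z(x,y,90,205,4),z)
r("rodtop",T(430,97.5,111),T(616,85,111))
r("tubetop",T(28,125,111),T(403,98.5,111))
F=lambda x,y,z:atz(c,*Z(x,y,240,180,4),z)
r("fixedtop",F(78,151,55),F(580,76,55))
S=lambda x,y,z:atz(s,*Z(x,y,240,140,2.6),z)
r("rodside",S(149,305,111),S(142,210,111))
r("tubeside",S(168,558,111),S(150,312,111))
S4=lambda x,y,z:atz(s,*Z(x,y,240,140,6),z)
r("fixedside",S4(273,522,55),S4(202,42,55))
for cc,n in((c,"t"),(s,"s")):
    for l in landmark_of(cc,"seat")[:1]+landmark_of(cc,"bridge_rod")[:1]: print(n,l,np.round(atz(cc,*l["pixel"],55),1))
# notch rim candidates, side camera: far notch (tips), near notch
# expected seat from fixed rod mid
for P in (F(245,195,60),F(440,200,60),F(430,160,60),F(262,262,60),F(450,245,60)): print(np.round(P,1))
E
```

```text
rodtop [475.4  79.1 111. ] [482.7  -8.5 111. ] len 88.0 ang of dir 94.73 mid [479.1  35.3 111. ]
tubetop [458.2 273.7 111. ] [474.8  91.9 111. ] len 182.5 ang of dir 95.19 mid [466.5 182.8 111. ]
fixedtop [500.8 -38.7  55. ] [ 541.9 -295.    55. ] len 259.6 ang of dir 99.11 mid [ 521.3 -166.9   55. ]
rodside [474.5  75.6 111. ] [482. -14. 111.] len 89.9 ang of dir 94.78 mid [478.2  30.8 111. ]
tubeside [458.1 266.  111. ] [473.6  81.7 111. ] len 185.0 ang of dir 94.81 mid [465.9 173.9 111. ]
fixedside [499.7 -40.   55. ] [ 540.7 -300.2   55. ] len 263.4 ang of dir 98.94 mid [ 520.2 -170.1   55. ]
t {'pixel': [241.2, 326.5], 'p': 0.66} [ 454.5 -174.8   55. ]
s {'pixel': [182.6, 308.9], 'p': 0.96} [ 447.9 -177.6   55. ]
[ 479.8 -122.2   60. ]
[ 478.1 -220.9   60. ]
[ 498.2 -215.7   60. ]
[ 446.5 -131.    60. ]
[ 455.6 -226.1   60. ]
```

jog_arm --targets '[[[0,0,0],-8],[[0,0,0],-8],[[0,0,0],-8],[[0,0,0],-8],[[0,0,0],-8],[[0,0,0],-8],[[0,0,0],-8],[[0,0,0],-8],[[0,0,0],-8],[[0,0,0],-8]]' --grip -0.2

```text
time_s: 2.2
position: [142.3, -531.3, 231.3]
orientation: [-3.142, 0.0, 1.664]
contact_force: [0.5, -0.4, -0.7]
opening: 0.402
```

jog_arm --targets '[[[0.0314,0.0213,0],0],[[0.0314,0.0213,0],0],[[0.0314,0.0213,0],0],[[0.0314,0.0213,0],0],[[0.0314,0.0213,0],0],[[0.0314,0.0213,0],0],[[0.0314,0.0213,0],0],[[0.0314,0.0213,0],0],[[0.0314,0.0213,0],0],[[0.0314,0.0213,0],0],[[0.0314,0.0213,0],0],[[0.0314,0.0213,0],0],[[0.0314,0.0213,0],0],[[0.0314,0.0213,0],0],[[0.0314,0.0213,0],0],[[0.0314,0.0213,0],0],[[0.0314,0.0213,0],0],[[0.0314,0.0213,0],0]]'

```text
time_s: 4.0
position: [475.6, 66.9, 231.5]
orientation: [3.141, 0.0, 1.658]
contact_force: [0.4, -0.2, -0.4]
opening: 0.396
```

jog_arm --targets '[[[0,0,0.03],0],[[0,0,0.03],0],[[0,0,0.03],0],[[0,0,0.005],0],[[0,0,0],0]]'

```text
time_s: 4.5
position: [475.1, 65.2, 136.4]
orientation: [-3.141, -0.0, 1.658]
contact_force: [-0.4, 0.1, 0.0]
opening: 0.403
```

```bash
python3 - <<'E'
from h import *
print(observe()["position"])
for n in("top","side"):
    c=camera(n); im=cv2.cvtColor(c["image"],cv2.COLOR_RGB2BGR)
    p=proj(c,[477,60,111]).astype(int); print(n,p)
    z=im[max(0,p[0]-60):p[0]+60,p[1]-70:p[1]+70]
    cv2.imwrite("pics/a_%s.png"%n,np.clip(1.4*cv2.resize(z,None,fx=4,fy=4,interpolation=cv2.INTER_CUBIC),0,255).astype(np.uint8))
E
```

```text
[475.05241579  65.19342185 136.37468228]
top [228 207]
side [250 295]
```

View pics/a_side.png

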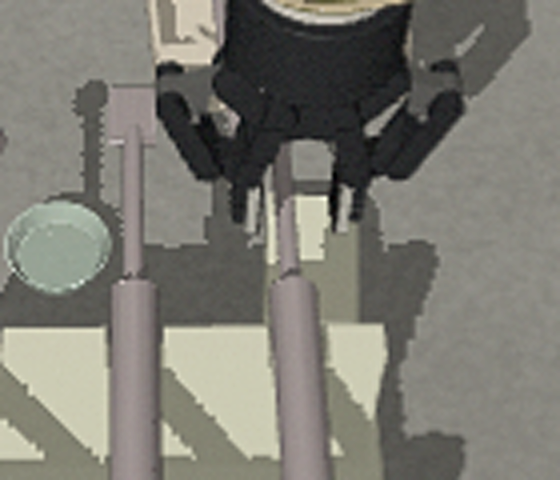

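View pics/a_top.png

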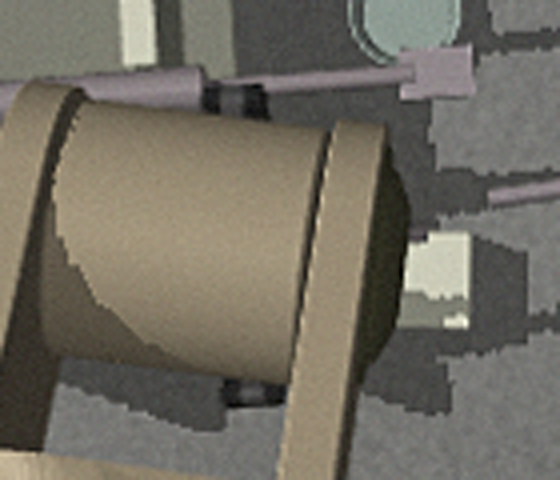

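Side view: the fingers (zoom cols 240 and 345) straddle the plain rod (col 285). They stand clear of the paddle rod. Next I descend and grip.

jog_arm --targets '[[[0,0,0.015],0],[[0,0,0.015],0],[[0,0,0.0144],0],[[0,0,0],0]]'

```text
time_s: 5.0
position: [475.0, 65.1, 92.0]
orientation: [-3.141, -0.0, 1.658]
contact_force: [-0.2, -0.4, 0.6]
opening: 0.402
```

jog_arm --targets '[[[0,0,0],0],[[0,0,0],0],[[0,0,0],0],[[0,0,0],0],[[0,0,0],0],[[0,0,0],0]]' --grip -1 --grip_force 50

```text
time_s: 5.6
position: [475.8, 65.1, 92.6]
orientation: [3.139, 0.0, 1.658]
contact_force: [1.4, -1.2, 5.6]
opening: 0.096
```

jog_arm --targets '[[[-0.005,0,-0.001],0],[[-0.01,0,0],0],[[-0.01,0,0],0],[[0,0,0],0]]'

```text
time_s: 6.0
position: [477.2, 38.8, 92.8]
orientation: [-3.141, 0.001, 1.657]
contact_force: [0.1, -0.6, 0.4]
opening: 0.099
```

```bash
python3 - <<'E'
from h import *
o=observe();print(o["position"],o["moment"])
for n in("side",):
    c=camera(n); im=cv2.cvtColor(c["image"],cv2.COLOR_RGB2BGR)
    p=proj(c,[477,60,111]).astype(int); print(n,p)
    z=im[max(0,p[0]-60):p[0]+60,p[1]-70:p[1]+70]
    cv2.imwrite("pics/b_%s.png"%n,np.clip(1.4*cv2.resize(z,None,fx=4,fy=4,interpolation=cv2.INTER_CUBIC),0,255).astype(np.uint8))
E
```

```text
[477.23751996  38.78827066  92.75491299] [-0.14626548 -0.02548895 -0.09264917]
side [250 295]
```

View pics/b_side.png

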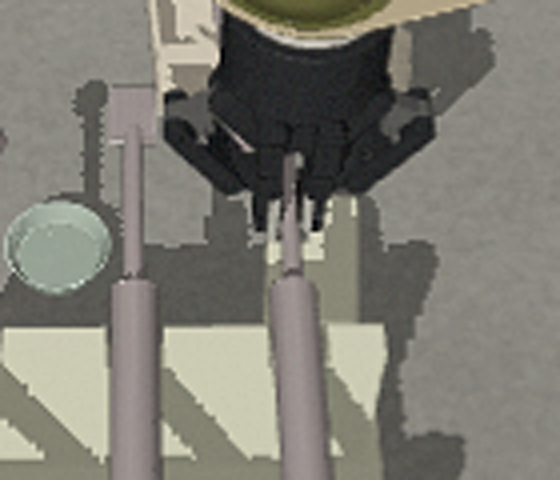

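jog_arm --targets '[[[0,0,0],0],[[0,0,0],0],[[0,0,0],0],[[0,0,0],0]]' --grip -0.4

```text
time_s: 6.45
position: [477.1, 40.5, 92.9]
orientation: [-3.141, -0.0, 1.658]
contact_force: [-0.5, -0.5, 0.8]
opening: 0.3
```

jog_arm --targets '[[[0.012,0,0],0],[[0.012,0,0],0],[[0.009,0,0.0005],0],[[0,0,0],0],[[0,0,0],0]]'

```text
time_s: 6.95
position: [474.3, 73.6, 92.4]
orientation: [3.142, 0.0, 1.659]
contact_force: [1.0, 0.1, 0.1]
opening: 0.3
```

jog_arm --targets '[[[0,0,0],0],[[0,0,0],0],[[0,0,0],0],[[0,0,0],0],[[0,0,0],0]]' --grip -1 --grip_force 60

```text
time_s: 7.45
position: [474.4, 73.0, 92.5]
orientation: [3.141, 0.0, 1.658]
contact_force: [-0.3, 0.2, 0.3]
opening: 0.091
```

```bash
python3 - <<'E'
from h import *
o=observe();print(o["position"],o["moment"],o["contact_force"])
for n in("side","top"):
    c=camera(n); im=cv2.cvtColor(c["image"],cv2.COLOR_RGB2BGR)
    p=proj(c,[477,20,111]).astype(int); print(n,p)
    z=im[max(0,p[0]-60):p[0]+60,p[1]-70:p[1]+70]
    cv2.imwrite("pics/c_%s.png"%n,np.clip(1.4*cv2.resize(z,None,fx=4,fy=4,interpolation=cv2.INTER_CUBIC),0,255).astype(np.uint8))
E
```

```text
[474.4044886   73.0104294   92.47959886] [-0.02954085 -0.09256956 -0.02265495] [-0.25303555  0.23489044  0.34946827]
side [233 296]
top [228 228]
```

View pics/c_side.png

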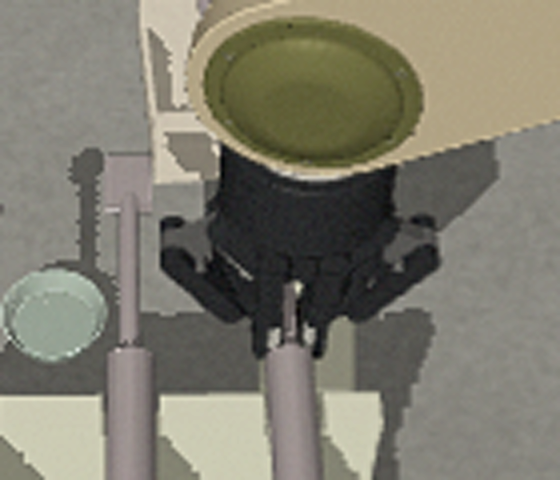

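View pics/c_top.png

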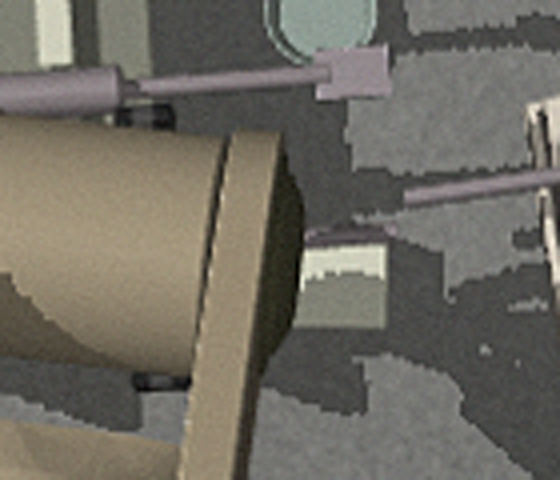

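jog_arm --targets '[[[-0.008,0,-0.001],0],[[-0.012,0,-0.001],0],[[-0.015,0,0],0],[[-0.015,0,0],0],[[-0.015,0,0],0],[[-0.015,0,0],0],[[-0.015,0,0],0],[[-0.015,0,0],0],[[-0.015,0,0],0],[[-0.015,0,0],0],[[-0.015,0,0],0],[[-0.01,0,0],0],[[0,0,0],0]]'

```text
time_s: 8.85
position: [488.9, -92.5, 94.4]
orientation: [3.141, 0.0, 1.657]
contact_force: [0.0, 0.2, -1.5]
opening: 0.091
```

```bash
python3 - <<'E'
from h import *
o=observe();print(o["position"],o["moment"],o["contact_force"])
for n in("side","top"):
    c=camera(n); save(c,"d_"+n)
    im=cv2.cvtColor(c["image"],cv2.COLOR_RGB2BGR)
    p=proj(c,[477,-70,111]).astype(int); print(n,p)
    z=im[max(0,p[0]-75):p[0]+75,p[1]-100:p[1]+100]
    cv2.imwrite("pics/e_%s.png"%n,np.clip(1.4*cv2.resize(z,None,fx=4,fy=4,interpolation=cv2.INTER_CUBIC),0,255).astype(np.uint8))
E
```

```text
[488.90290058 -92.45946269  94.37259556] [-0.02781286  0.0094561  -0.076372  ] [ 0.00960787  0.21900055 -1.4757646 ]
side [200 297]
top [229 276]
```

View pics/e_side.png

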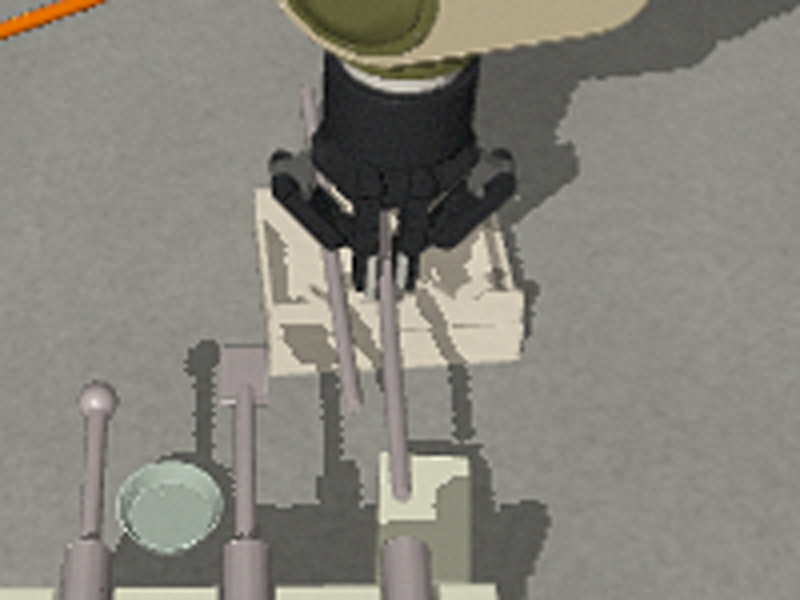

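View pics/e_top.png

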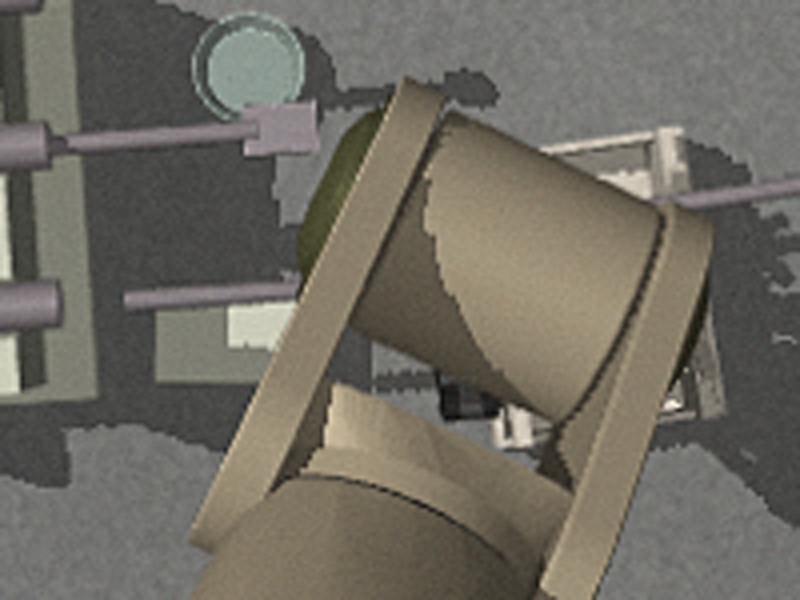

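The rod is fully out of the tube, and the other two rods look undisturbed. Its free end shows at (125,300) in the top zoom and (401,492) in the side zoom. I'll triangulate that end.

```bash
python3 - <<'E'
from h import *
c=camera("top"); s=camera("side")
Z=lambda x,y,p,k=4:(p[0]-75+(y+.5)/k-.5,p[1]-100+(x+.5)/k-.5)
a=Z(125,300,(229,276)); b=Z(401,493,(200,297))
o1,v1=ray(c,*a);o2,v2=ray(s,*b)
A=np.stack([v1,-v2],1); t=np.linalg.lstsq(A,o2-o1,rcond=None)[0]
P,Q=o1+v1*t[0],o2+v2*t[1]; print(P,Q,(P+Q)/2)
for z in(105,111,115): print(z,atz(c,*a,z),atz(s,*b,z))
# second point: rod in top near (290,290); side near finger (388,290)
print(atz(c,*Z(290,289.5,(229,276)),113),atz(s,*Z(388,300,(200,297)),113))
E
```

```text
[476.42346154  60.0037225  119.31399804] [475.57957443  60.05831491 119.31441877] [476.00151799  60.03101871 119.31420841]
105 [476.49517345  61.22255424 105.        ] [474.9220296  50.0043312 105.       ]
111 [476.46511396  60.71165642 111.        ] [475.19764463  54.2185367  111.        ]
115 [476.44507431  60.37105787 115.        ] [475.38138799  57.02800703 115.        ]
[482.56450906 -16.9842672  113.        ] [484.93868652 -69.34828708 113.        ]
```

jog_arm --targets '[[[0,0,0],-2],[[0,0,0],-2],[[-0.017,-0.0083,0],0],[[-0.017,-0.0083,0],0],[[-0.017,-0.0083,0],0],[[-0.017,-0.0083,0],0],[[-0.017,-0.0083,0],0],[[-0.017,-0.0083,0],0],[[0,0,0],0],[[0,0,0],0]]'

```text
time_s: 10.05
position: [455.5, -199.1, 94.4]
orientation: [-3.142, -0.0, 1.728]
contact_force: [0.7, 0.1, -1.5]
opening: 0.095
```

```bash
python3 - <<'E'
from h import *
o=observe();print(o["position"],o["orientation"],o["contact_force"])
for n in("side","top"):
    c=camera(n)
    im=cv2.cvtColor(c["image"],cv2.COLOR_RGB2BGR)
    p=proj(c,[470,-150,80]).astype(int); print(n,p)
    z=im[max(0,p[0]-75):p[0]+75,p[1]-100:p[1]+100]
    cv2.imwrite("pics/f_%s.png"%n,np.clip(1.4*cv2.resize(z,None,fx=4,fy=4,interpolation=cv2.INTER_CUBIC),0,255).astype(np.uint8))
E
```

```text
[ 455.48285638 -199.1443523    94.40254167] [-3.14153178e+00 -4.41947109e-04  1.72768644e+00] [ 0.66091927  0.07840382 -1.54491749]
side [183 300]
top [233 316]
```

View pics/f_side.png

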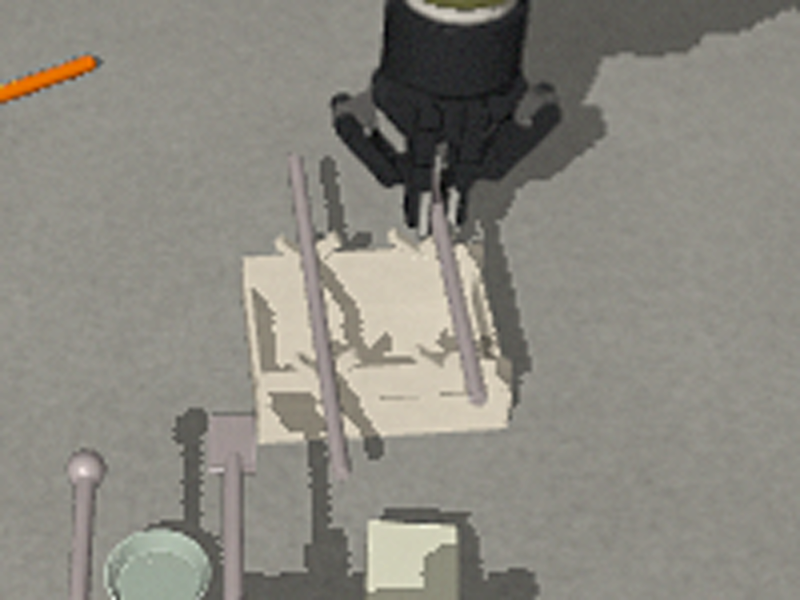

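View pics/f_top.png

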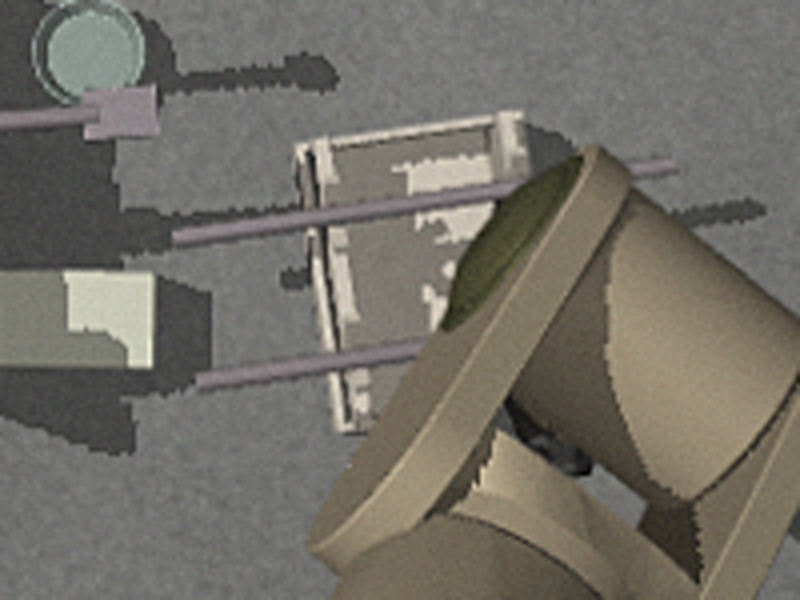

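Side view: the held rod (end at zoom 477,398) is parallel to the fixed rod and above the right-hand pair of notches. Before lowering I'll overlay where the rod would land.

```bash
python3 - <<'E'
from h import *
o=observe();p=np.array(o["position"]);y=o["orientation"][2]
d=np.array([np.cos(y),np.sin(y),0]); m=p+23*d; print("mid",m)
c=camera("top"); s=camera("side")
e=atz(c,233-75+(380.5)/4-.5,316-100+198.5/4-.5,113.4); print("end",e,"dist to grasp",np.linalg.norm((e-p)[:2]),"yaw",np.degrees(np.arctan2(*(e-p)[1::-1])))
for cc,n,pp in((c,"top",(233,316)),(s,"side",(183,300))):
    im=cv2.cvtColor(cc["image"],cv2.COLOR_RGB2BGR)[pp[0]-75:pp[0]+75,pp[1]-100:pp[1]+100]
    im=np.clip(1.4*cv2.resize(im,None,fx=4,fy=4,interpolation=cv2.INTER_CUBIC),0,255).astype(np.uint8)
    for t,col in((-130,0),(-48,1),(0,0),(48,1),(130,0)):
        q=m+t*d; q[2]=55; r=proj(cc,q); x=((r[1]-pp[1]+100+.5)*4-.5,(r[0]-pp[0]+75+.5)*4-.5)
        cv2.circle(im,(int(x[0]),int(x[1])),4,(0,0,255) if col else (0,255,0),-1)
    cv2.imwrite("pics/g_%s.png"%n,im)
E
```

```text
mid [ 451.99998401 -176.00806148   94.41219783]
end [433.03464394 -49.55726483 113.4       ] dist to grasp 150.8643037874732 yaw 98.60953293030715
```

View pics/g_side.png

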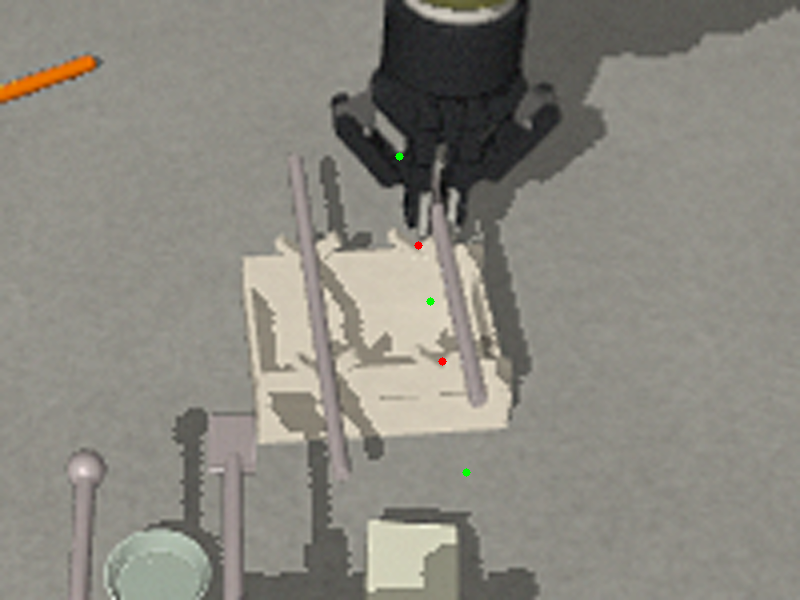

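View pics/g_top.png

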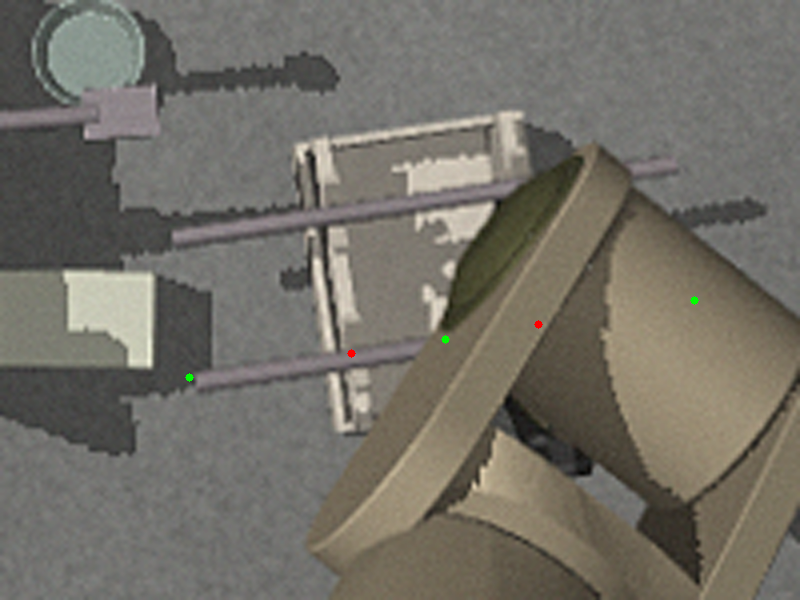

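The dots fall in both V notches, so I lower the rod.

jog_arm --targets '[[[-0.001,0,0.012],0],[[0,0,0.012],0],[[0,0,0.012],0],[[0,0,0.01],0],[[0,0,0.006],0],[[0,0,0],0],[[0,0,0],0]]'

```text
time_s: 10.95
position: [455.8, -200.7, 42.7]
orientation: [3.141, 0.0, 1.728]
contact_force: [-0.7, -0.2, -1.1]
opening: 0.096
```

jog_arm --targets '[[[0,0,0.002],0],[[0,0,0.002],0],[[0,0,0],0],[[0,0,0],0]]'

```text
time_s: 11.35
position: [455.6, -200.7, 38.5]
orientation: [3.142, 0.0, 1.728]
contact_force: [0.4, -0.4, -1.3]
opening: 0.091
```

jog_arm --targets '[[[0,0,0.001],0],[[0,0,0.001],0],[[0,0,0],0],[[0,0,0],0]]'

```text
time_s: 11.75
position: [456.0, -200.8, 36.7]
orientation: [3.141, 0.001, 1.728]
contact_force: [2.1, 0.5, 3.1]
opening: 0.088
```

```bash
python3 - <<'E'
from h import *
o=observe();print(o["position"],o["moment"],o["contact_force"])
c=camera("side")
im=cv2.cvtColor(c["image"],cv2.COLOR_RGB2BGR)
z=im[108:258,200:400]
cv2.imwrite("pics/h_side.png",np.clip(1.4*cv2.resize(z,None,fx=4,fy=4,interpolation=cv2.INTER_CUBIC),0,255).astype(np.uint8))
E
```

```text
[ 456.04446312 -200.8253432    36.72902059] [ 0.14946073 -0.29255438  0.08706483] [2.12382104 0.47343727 3.10236204]
```

View pics/h_side.png

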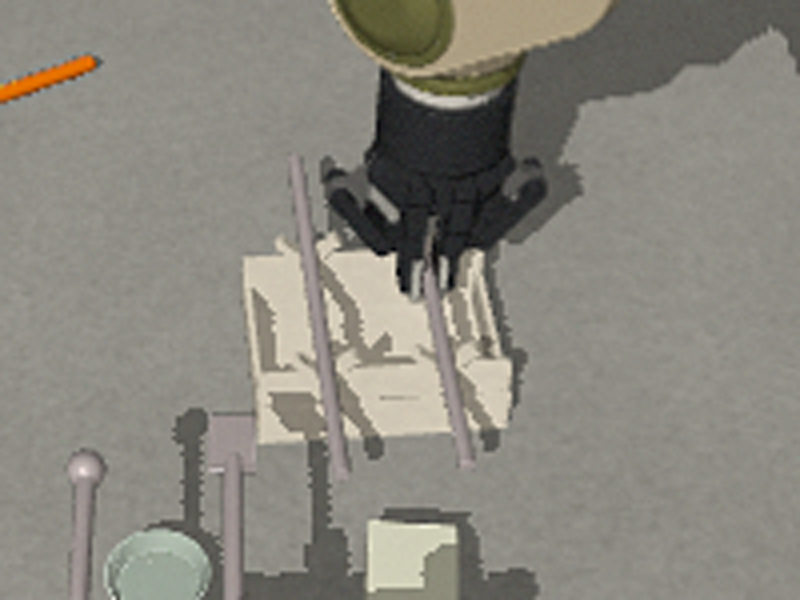

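The rod lies in the notches. The force has gone from −1.3 to +3.1 N in z, so it has made contact. I release with a small opening and back off upward.

jog_arm --targets '[[[0,0,0],0],[[0,0,0],0],[[0,0,0],0],[[0,0,0],0],[[0,0,0],0]]' --grip -0.5

```text
time_s: 12.3
position: [455.6, -200.7, 36.3]
orientation: [-3.141, -0.0, 1.728]
contact_force: [0.2, -0.2, 0.9]
opening: 0.25
```

jog_arm --targets '[[[0,0,-0.005],0],[[0,0,-0.012],0],[[0,0,-0.02],0],[[0,0,-0.03],0],[[0,0,-0.04],0],[[0,0,-0.04],0],[[0,-0.04,-0.02],0],[[0,-0.04,0],0],[[0,-0.04,0],0],[[0,0,0],0]]'

```text
time_s: 13.3
position: [334.1, -219.3, 203.9]
orientation: [-3.141, 0.0, 1.725]
contact_force: [0.2, 0.6, -0.7]
opening: 0.248
```

```bash
python3 - <<'E'
from h import *
o=observe();print(o["position"],o["contact_force"],o["time_s"])
for n in("side","top"):
    c=camera(n); save(c,"i_"+n)
    im=cv2.cvtColor(c["image"],cv2.COLOR_RGB2BGR)
    pp=(183,300) if n=="side" else (233,316)
    z=im[pp[0]-75:pp[0]+75,pp[1]-100:pp[1]+100]
    cv2.imwrite("pics/j_%s.png"%n,np.clip(1.4*cv2.resize(z,None,fx=4,fy=4,interpolation=cv2.INTER_CUBIC),0,255).astype(np.uint8))
E
```

```text
[ 334.08927944 -219.27826057  203.94909859] [ 0.24027867  0.60073751 -0.74221379] 13.3
```

View pics/j_side.png

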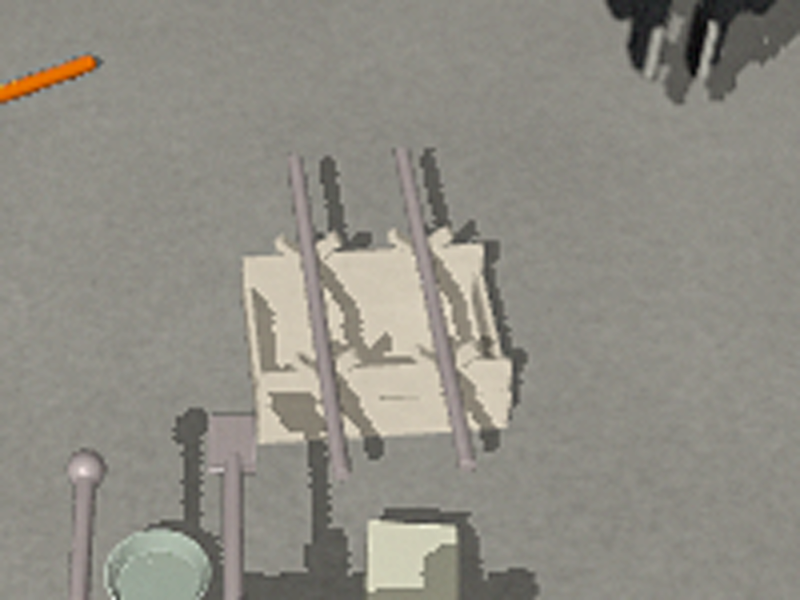

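View pics/j_top.png

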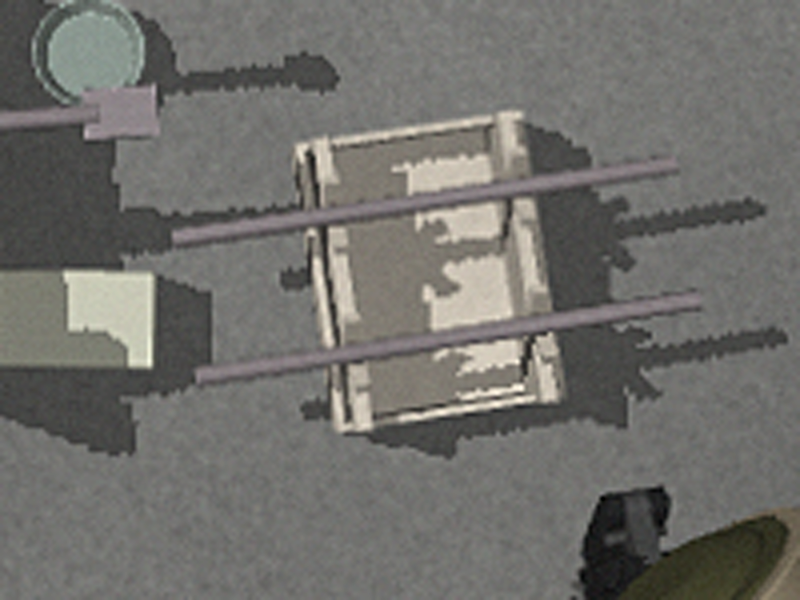

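The rod lies in the second pair of notches, from (197,376) to (703,300) in the top zoom. It is parallel to the fixed rod, which runs from (173,237) to (677,165). The gripper is clear, so I let the arm settle, measure once more and hand in.

jog_arm --targets '[[[0,0,0],0],[[0,0,0],0],[[0,0,0],0]]'

```text
time_s: 13.7
position: [337.7, -219.3, 203.2]
orientation: [-3.141, -0.0, 1.729]
contact_force: [0.5, 0.1, -1.3]
opening: 0.249
```

```bash
python3 - <<'E'
from h import *
c=camera("top")
Z=lambda x,y:atz(c,233-75+(y+.5)/4-.5,216+(x+.5)/4-.5,55)
for a,b in(((197,376),(703,300)),((173,237),(677,165))):
    P,Q=Z(*a),Z(*b);d=P-Q;print((P+Q)/2,np.linalg.norm(d),np.degrees(np.arctan2(d[1],d[0])))
o=observe();print(o["time_s"],abs(o["dq"]).max())
print(close_job())
E
```

```text
[ 452.53686652 -180.11499749   55.        ] 261.084605232071 98.8143868071427
[ 521.58021599 -166.89786875   55.        ] 260.34887112127825 98.74481121950718
13.75 0.003319126656915914
the job is handed in; nothing more can be done
None
```

The plain rod is now lying in the empty pair of notches across the trough, released, and the job was handed in at 13.75 s. I drew it out 25 mm, regripped it closer to its middle, pulled it clear of the tube, and lowered it into place.

- **Position:** the last top view puts its middle at about (452.5, −180). That is within about 2 mm of where I worked out the seat to be, (452, −178.5), though the network's own seat estimates scattered by up to about 7 mm.
- **Alignment:** it lies at 98.8°, and the fixed rod at 98.7°. The two are about 70 mm apart, and the measured length is 261 mm against the true 260 mm.
- **Other rods and forces:** the ball-ended and paddle-ended rods looked undisturbed in the pictures. The highest contact force in any reading was about 6 N, and the arm was clear of everything and at rest.
- **Disagreement:** the two cameras put the end of the held rod up to 7 mm apart at an assumed height of 111 mm. The final side view agrees with the rod sitting in both notches.

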